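# Clamp a glass-plate carrier on the copy bed with its lobe cam

### The arm

A 7-joint arm with a two-finger parallel gripper is mounted at the origin on the work surface. World frame = base frame: x ahead of the robot, y to its left, z up, the work surface at z = 0. Lengths are in m, angles in rad, forces in N, time in s.
With the tool pointing down it reaches from about 0.4 to 0.875 m from the base axis. Payload 6.5 kg.
Tool frame: the origin (TCP) lies on the centre line of the jaws, within the pads' length; the fingertips stand 8 mm ahead of it and the grasp point (between the pads) lies 11 mm behind it; x points along the fingers, z is the direction in which the jaws open and shut, and the axes are right-handed (so a half turn about x gives the same grasp; the last joint's range is limited). The gripper opens to 88 mm and grips with 3 to 60 N. Pads are 18 mm wide; open, the fingers measure 123 mm over their backs; the gripper's body (75 mm by 187 mm) begins 45 mm behind the grasp point.
Start: joints at [-1.363, 0.536, -0.004, 1.538, 0.003, 1.067, -0.071], TCP at [0.176, 0.626, 0.247] pointing down, gripper open.
Joint ranges: [-2.7, 2.7], [-0.37, 2.16], [-1.27, 1.26], [0.24, 2.4], [-1.31, 4.45], [0.19, 1.91], [-2.76, 2.76]. Speed limits (rad/s): [2.39, 2.39, 3.14, 3.14, 3.14, 3.14, 3.14].

### API

Orientations are given as a unit quaternion [x, y, z, w].
In Python, from rig import robot gives the robot as it stands. Calls block until the motion is done:
- robot.movep(position, orientation): joint-space move of the TCP to a pose.
- robot.move_linear(position, rate=0.15, orientation=None, contact_N=None): straight line of the TCP; orientation=None keeps the orientation; rate is the mean speed in m/s. With contact_N (N) it stops when the force on the tool has changed by that much, and returns True; else False.
- robot.goto_joints(angles): joint-space move.
- robot.set_gripper(opening, grasp_force=None): finger opening in m; grasp_force is the grip in N (None keeps the last); returns when the fingers have stopped.
- robot.wait(seconds).
- robot.ik(position, orientation): joint angles nearest the present ones, or None.
- robot.grab_frame(name): name is "scene" or "side" or "wrist"; returns (picture, depth): 480x640x3 uint8, red, green, blue; 480x640 float32, m along the optical axis (not along the pixel's ray), 0 where there is no reading.
- robot.camera_model(name): a dict with "K" (3x3 intrinsics, pixels), "origin" and "rotation" of the camera in the world; the wrist camera has in their place "hand_eye" (4x4, takes a point from camera to tool coordinates, whose origin is the TCP and whose axes are the tool frame's). Camera axes: x right, y down, z forward; pixel columns grow to the right and rows downward; lengths in m; the calibration is good to about 2 mm. The wrist camera is an equidistant fisheye: a pixel r from the principal point sees the ray r / f radians off the axis. A picture is of the moment at which its call begins: read the wrist's pose just before it. camera_model takes no time and is no camera call.
A pose or a line that the arm cannot do raises robot.MotionError and nothing moves.
- robot.job_done(): hands the job in, once; it reports no verdict.
Trained networks look in the newest picture that a camera, given by its name, has taken for a name from the list of things; names that differ only in an ending like _2 or _b are one class to them, and where a whole thing is asked for, a point or a joint stands for the part that bears it (a point fixed in the world has none). Each returns a list of dicts, best first, with "conf" (0 to 1); they miss things now and then, are a little off and sometimes report something else, mostly with a low value. They report only what shows in the picture. A call takes as long as a camera call. They do not tell look-alikes from the thing itself.
- robot.look_for(camera, target): "xy" ([column, row] in pixels, amid what is visible of it).
- robot.cut_out(camera, target): "pixels" (480x640 bool, what is visible of it) and "xy" ([column, row] in pixels, amid what is visible of it).
Readings, each from a call of its own:
- robot.get_t(): time.
- robot.get_joint_positions(): joint angles.
- robot.get_qvel(): joint speeds.
- robot.get_joint_efforts(): joint torques, N m.
- robot.get_eef_pos(): TCP position.
- robot.get_ee_rot(): TCP orientation.
- robot.get_contact_force(): force on the tool from outside, world axes, zero at the start.
- robot.get_ft_torque(): the same for the moment, N m.
- robot.get_gripper_width(): finger opening in m.
Only numpy, scipy, OpenCV 4.12 (cv2) and the standard library are available. Lean on these libraries where they do the work, as an engineer would, in place of code of your own. Each camera call takes 0.05 s, during which the arm holds its last target.

### The job

Get the dark plate carrier ready for copying: slide it along the channel of the copy bed, keeping it flat on the bed, until it sits fully home against the end stop. Then turn the steel cam by its red post, either way round, until its high point (red line) presses squarely on the brass pad of the sprung follower, so that the rubber jaw clamps the carrier, and leave it there. Do not disturb the loupe, the brush or the grey box.

Things in the scene. Friction and masses are not known exactly. Their poses are not given: they have to be found in the camera images.
- bed: Fixed cream copy bed. Origin on the table under the channel; x across the channel (away from the robot at yaw 0), y along it towards the end stop, z up. Deck 20 mm high, x -80..200, y -180..130 mm. Channel 104 mm wide: aluminium fence (inner face x -55) and guide (inner face x 49), both 12 mm above the deck, a gap in the guide for the jaw; -y end open. Carrier home and clamped: centre at x -5, y 45.
- carrier: Loose dark frame with an amber glass plate, 100 (x) x 110 (y, along the channel) x 18 mm, about 0.35 kg, flat on the deck in the channel. Origin: centre of its underside; axes as the bed's when square. Starts 40 to 95 mm short of the end stop, with 4 mm of side play in all. Push it on its trailing (-y) edge, whose top is 38 mm above the table.
- cam (a joint): Angle of the steel lobe cam about its vertical axis, rad, anticlockwise from above. 0: nose (high point) points along the bed's +x, away from the follower; +pi or -pi: nose squarely on the follower pad (wanted). Ends at +-4.0, starts within +-1.9. Stays where it is left, against the springs too; turning takes 2 to 5 N at the post. The nose meets the pad 0.96 rad before the wanted angle.
- stop_face (a point): Middle of the face of the dark steel end stop (16 mm high above the deck, across the channel), at bed x = -5, y = 100 mm, 29 mm above the table. Fixed to the bed.
- cam_axis (a point): Point on the cam's vertical axis, at bed x = 106, y = 45 mm, at the height of the cam's top, 37 mm above the table. Fixed to the bed. The cam: base circle radius 24 mm, nose tip 38 mm from the axis, thickness from 23 to 37 mm above the table.
- cam_nose (a point): Tip of the cam's nose (its high point) on the cam's top face, 38 mm from the axis, 37 mm above the table; a red line on the top face runs out to it.
- cam_post (a point): Centre of the top of the red upright post on the cam's crank arm: 16 mm diameter, 36 mm tall, from 45 to 81 mm above the table, 55 mm from the cam's axis on the side opposite to the nose. Free to push from any side; jaw, follower and carrier below its path are at most 38 mm above the table.
- follower (a joint): Travel of the sprung follower towards the carrier, m: 0 at rest (a light spring holds it back), about 0.012 when the cam's high point is on its pad.
- follower_pad (a point): Centre of the follower's brass pad (44 mm wide, 14 mm high) on the face towards the cam, 29 mm above the table; at rest at bed x = 80, y = 45 mm, 26 mm from the cam's axis.
- jaw: Rubber jaw 8 x 32 x 14 mm carried by the follower on stiffer springs; origin at its centre. At rest its face is at bed x = 54; the cam's high point drives it about 12 mm towards the fence, so it pushes the carrier flat against the fence and squeezes it with some 6 N.
- loupe: Loose black magnifier, 42 mm diameter, 42 mm tall, standing on the bed's deck beside the guide, near bed x = 145, y = -125 mm. Origin: centre of its underside. Leave alone.
- brush: Loose wooden-handled brush lying on the table to the right of the bed. Leave alone.
- slidebox: Loose lidded grey slide box, 110 x 70 x 50 mm, on the table to the left of the bed. Origin: centre of its underside. Leave alone.
Things that resemble listed ones, but are neither listed nor needed, are in the scene too. There is more than one size of the carrier; the job needs the middle-sized.

How it is judged:
By the outcome, as a careful person would: the job done as asked, in the order asked, and still so for the second after the job is handed in, with the robot touching nothing.
It also fails if it takes over 54 s, if anything falls off the work surface, if the arm or the gripper's body presses on something with over 40 N, if the wrist force passes 120 N, or if a joint passes its speed limit or range.

## Working session

There is one attempt and no reset: what is moved stays moved. The work goes in short steps, each a Python script; the robot and the scene stay as the last script left them, time stands still between calls to the robot, and variables do not carry over. Pictures are saved under pics/ and viewed, and the job is handed in when it is done.

```bash
ls; mkdir -p pics
python3 - <<'E'
from rig import robot
import cv2,numpy as np
print(robot.get_t())
for c in ["scene","side","wrist"]:
    p,d=robot.grab_frame(c); cv2.imwrite(f"pics/{c}0.png",p[:,:,::-1]); np.save(f"pics/{c}0_d.npy",d)
    m=robot.camera_model(c); print(c,{k:np.round(v,3).tolist() if not isinstance(v,str) else v for k,v in m.items()})
print(robot.get_eef_pos(),robot.get_ee_rot(),robot.get_t())
E
```

```text
pics
0.0
scene {'K': [[602.496, 0.0, 319.976], [0.0, 602.496, 243.307], [0.0, 0.0, 1.0]], 'origin': [1.55, 0.256, 0.998], 'rotation': [0.557, 0.705, -0.339, -0.278]}
side {'K': [[571.278, 0.0, 321.638], [0.0, 571.278, 237.652], [0.0, 0.0, 1.0]], 'origin': [-0.28, -0.741, 1.26], 'rotation': [0.863, -0.36, 0.133, -0.329]}
wrist {'K': [[371.648, 0.0, 324.837], [0.0, 371.648, 247.483], [0.0, 0.0, 1.0]], 'hand_eye': [[-0.0, -0.278, 0.96, -0.138], [-0.002, -0.96, -0.278, 0.071], [1.0, -0.002, -0.0, 0.001], [0.0, 0.0, 0.0, 1.0]]}
[0.17564772 0.62534313 0.24604919] [-0.42740867  0.56391649  0.4267896   0.56317907] 0.15
```

View pics.

View pics/scene0.png

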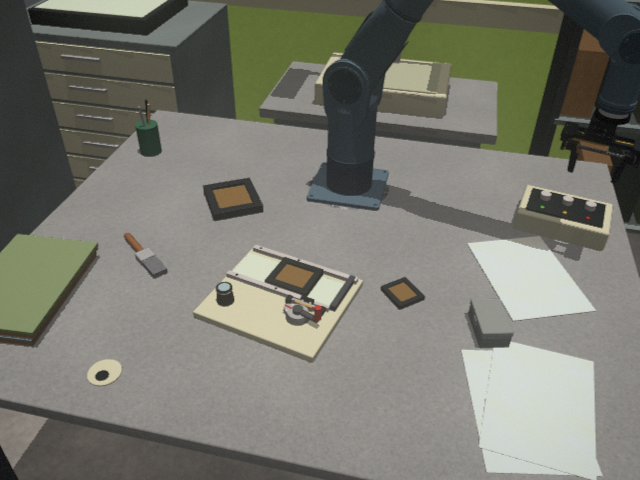

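View pics/side0.png

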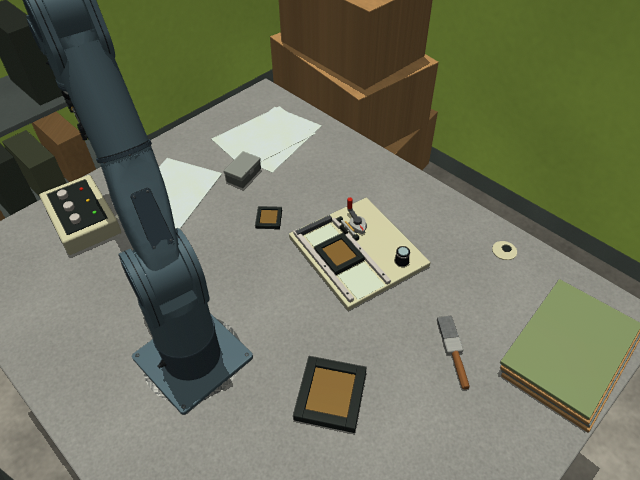

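View pics/wrist0.png

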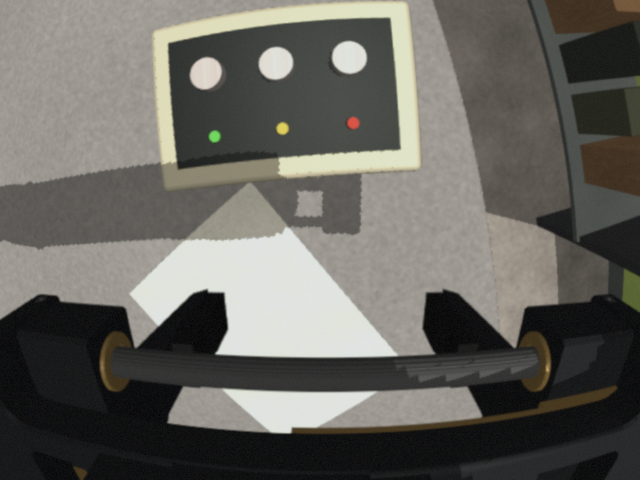

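Scene image: three carrier-like frames: large at (233,198) on table, the middle-sized at (296,277) in the bed's channel, small at (402,292) on the table. The one in the channel fits ("flat on the deck in the channel", middle size). The loupe is at (225,293) and the red post at (318,312). Next I get positions and confirm with an enlarged crop.

```bash
cat > h.py <<'E'
from rig import robot
import cv2,numpy as np
from scipy.spatial.transform import Rotation as R
def deproj(c,px,d,m=None):
    m=m or robot.camera_model(c); K=np.array(m["K"]); px=np.atleast_2d(px).astype(float)
    z=np.array([d[int(round(v)),int(round(u))] for u,v in px])
    p=np.c_[(px[:,0]-K[0,2])/K[0,0]*z,(px[:,1]-K[1,2])/K[1,1]*z,z]
    return R.from_quat(m["rotation"]).apply(p)+m["origin"] if np.shape(m["rotation"])==(4,) else p@np.array(m["rotation"]).T+m["origin"]
def toplane(c,px,h,m=None):
    m=m or robot.camera_model(c); K=np.array(m["K"]); px=np.atleast_2d(px).astype(float)
    r=np.c_[(px[:,0]-K[0,2])/K[0,0],(px[:,1]-K[1,2])/K[1,1],np.ones(len(px))]
    r=R.from_quat(m["rotation"]).apply(r); o=np.array(m["origin"])
    return o+r*((h-o[2])/r[:,2])[:,None]
def proj(c,P,m=None):
    m=m or robot.camera_model(c); K=np.array(m["K"])
    p=R.from_quat(m["rotation"]).inv().apply(np.atleast_2d(P)-m["origin"])
    return np.c_[K[0,0]*p[:,0]/p[:,2]+K[0,2],K[1,1]*p[:,1]/p[:,2]+K[1,2]]
# wrist fisheye; pose = (pos, quat) of tool
def wray(px,pose,m):
    K=np.array(m["K"]); px=np.atleast_2d(px).astype(float)
    u=px-[K[0,2],K[1,2]]; r=np.linalg.norm(u,axis=1); th=r/K[0,0]
    d=np.c_[u/np.maximum(r,1e-9)[:,None]*np.sin(th)[:,None],np.cos(th)]
    H=np.array(m["hand_eye"]); Rt=R.from_quat(pose[1])
    return Rt.apply(H[:3,3])+pose[0], Rt.apply(d@H[:3,:3].T)
def wplane(px,h,pose,m):
    o,r=wray(px,pose,m); return o+r*((h-o[2])/r[:,2])[:,None]
def wproj(P,pose,m):
    K=np.array(m["K"]);H=np.array(m["hand_eye"]); p=R.from_quat(pose[1]).inv().apply(np.atleast_2d(P)-pose[0])
    p=(p-H[:3,3])@H[:3,:3]; rho=np.linalg.norm(p[:,:2],axis=1); th=np.arctan2(rho,p[:,2])
    return p[:,:2]/rho[:,None]*(th*K[0,0])[:,None]+[K[0,2],K[1,2]]
E
python3 - <<'E'
from h import *
ims={c:(cv2.imread(f"pics/{c}0.png"),np.load(f"pics/{c}0_d.npy")) for c in("scene","side")}
hs=dict(bed=.02,carrier=.038,cam_post=.081,loupe=.042,cam=.037,slidebox=.05,brush=.01,jaw=.03)
for c in("scene","side"):
    for t in hs:
        for r in robot.look_for(c,t)[:3]:
            print(c,t,round(r["conf"],2),np.round(r["xy"],0),toplane(c,r["xy"],hs[t])[0].round(3))
im=ims["scene"][0][235:365,180:380]; cv2.imwrite("pics/crop_s.png",cv2.resize(im,None,fx=4,fy=4,interpolation=cv2.INTER_CUBIC))
im=ims["side"][0][185:315,270:450]; cv2.imwrite("pics/crop_d.png",cv2.resize(im,None,fx=4,fy=4,interpolation=cv2.INTER_CUBIC))
E
```

```text
scene bed 0.63 [277. 308.] [ 0.588 -0.054  0.02 ]
scene carrier 0.92 [234. 200.] [ 0.212 -0.288  0.038]
scene carrier 0.85 [401. 294.] [0.489 0.22  0.038]
scene carrier 0.57 [292. 279.] [ 0.5   -0.04   0.038]
scene cam_post 0.76 [301. 315.] [0.656 0.022 0.081]
scene loupe 0.96 [224. 292.] [ 0.588 -0.181  0.042]
scene cam 0.85 [297. 315.] [0.613 0.    0.037]
scene slidebox 0.62 [491. 324.] [0.551 0.426 0.05 ]
scene brush 0.91 [147. 256.] [ 0.473 -0.437  0.01 ]
side bed 0.93 [363. 251.] [ 0.542 -0.076  0.02 ]
side carrier 0.87 [329. 394.] [ 0.154 -0.322  0.038]
side carrier 0.66 [267. 220.] [0.423 0.195 0.038]
side carrier 0.52 [348. 227.] [0.567 0.003 0.038]
side cam_post 0.6 [354. 217.] [ 0.58  -0.007  0.081]
side loupe 0.54 [403. 254.] [ 0.598 -0.176  0.042]
side loupe 0.19 [350. 218.] [0.596 0.023 0.042]
side cam 0.82 [355. 219.] [0.606 0.012 0.037]
side slidebox 0.79 [244. 168.] [0.512 0.406 0.05 ]
side brush 0.69 [451. 348.] [ 0.466 -0.441  0.01 ]
side brush 0.41 [356. 220.] [0.625 0.024 0.01 ]
side jaw 0.58 [347. 225.] [0.577 0.018 0.03 ]
side jaw 0.37 [340. 253.] [ 0.484 -0.041  0.03 ]
```

View pics/crop_s.png

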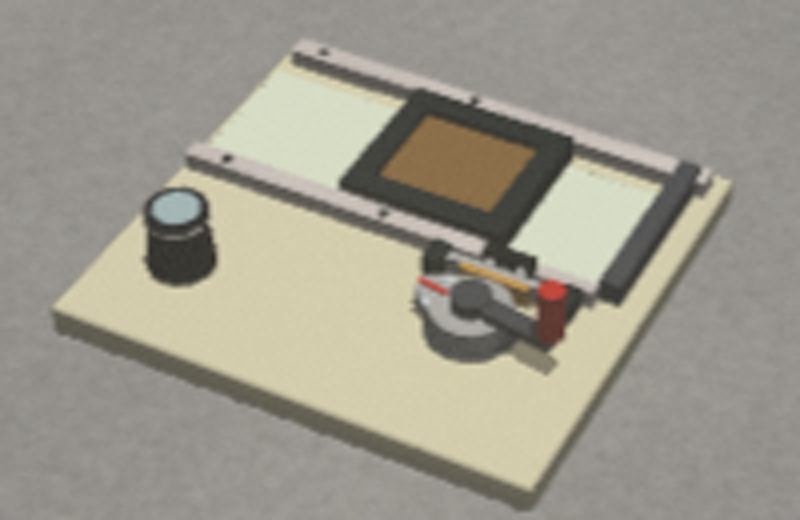

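View pics/crop_d.png

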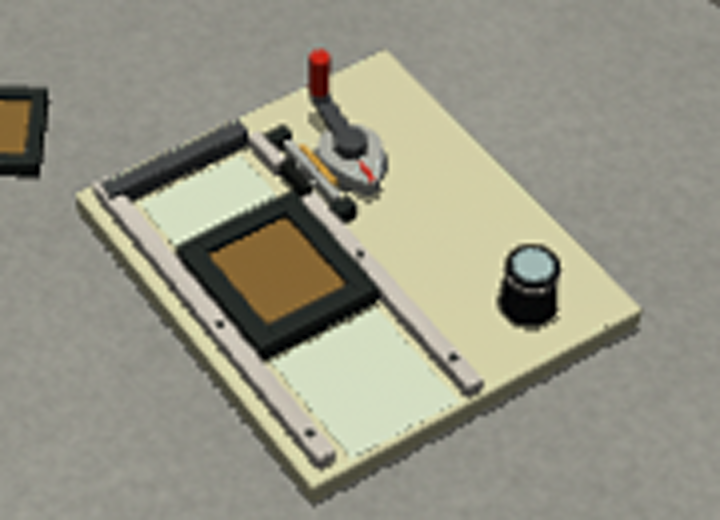

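Crops confirm: the middle-sized carrier is in the channel, ~45–60 mm short of the dark stop. The cam nose (red line) points roughly along −y, with the post towards +y. Fitting the bed pose from the deck corners in both views.

Run:
```python
from h import *
from scipy.optimize import least_squares
off=dict(scene=np.array([180,235]),side=np.array([270,185]))
obs=[("scene",(53,315),(200,-180)),("scene",(528,492),(200,130)),("scene",(732,183),(-80,130)),
("side",(640,310),(200,-180)),("side",(388,50),(200,130)),("side",(78,195),(-80,130)),("side",(315,490),(-80,-180))]
M={c:robot.camera_model(c) for c in off}
def bw(p,q,z): 
    c,s=np.cos(p[2]),np.sin(p[2]); q=np.array(q)/1000; return np.array([p[0]+c*q[0]-s*q[1],p[1]+s*q[0]+c*q[1],z])
def f(p): return np.concatenate([(proj(c,bw(p,q,.02),M[c])[0]-(np.array(px)/4+off[c])) for c,px,q in obs])
s=least_squares(f,[.5,-.05,.4]); print(s.x,f(s.x).round(1)); p=s.x
for c,px,q in obs: print(c,(toplane(c,np.array(px)/4+off[c],.02,M[c])[0]-bw(p,q,.02)).round(4))
def inv(p,w): c,s_=np.cos(p[2]),np.sin(p[2]); d=w[:2]-p[:2]; return np.array([c*d[0]+s_*d[1],-s_*d[0]+c*d[1]])*1000
# carrier trailing top corners, post top, loupe
for c,px,h,n in [("scene",(343,185),.038,"tr guide"),("scene",(415,92),.038,"tr fence"),("scene",(573,140),.038,"ld fence"),("scene",(552,291),.081,"post"),("side",(319,58),.081,"post"),("side",(180,243),.038,"ld fence"),("side",(265,352),.038,"tr fence"),("side",(380,293),.038,"tr guide"),("side",(533,262),.062,"loupe")]:
    w=toplane(c,np.array(px)/4+off[c],h,M[c])[0]; print(n,c,w.round(4),inv(p,w).round(1))
```

```text
[ 0.49045063 -0.02104031 -0.22155726] [-1.7 -1.8  0.8 -0.1  0.2 -1.   1.4 -0.7 -0.1 -0.9 -0.7 -0.8 -0.3 -0.8]
scene [0.0046 0.0061 0.    ]
scene [ 0.0006 -0.0015  0.    ]
scene [0.0038 0.0001 0.    ]
side [-0.0047  0.0013  0.    ]
side [-0.0028 -0.003   0.    ]
side [-0.0008 -0.0038  0.    ]
side [-0.0013 -0.0022  0.    ]
tr guide scene [ 0.523  -0.1001  0.038 ] [ 49.1 -69.9]
tr fence scene [ 0.4281 -0.0821  0.038 ] [-47.4 -73.2]
ld fence scene [0.4494 0.0244 0.038 ] [-50.   35.3]
post scene [0.6248 0.0516 0.081 ] [115.1 100.4]
post side [0.621 0.05  0.081] [111.7  98. ]
ld fence side [0.4491 0.0222 0.038 ] [-49.9  33.1]
tr fence side [ 0.4208 -0.0882  0.038 ] [-53.2 -80.9]
tr guide side [ 0.514  -0.1091  0.038 ] [ 42.3 -80.7]
loupe side [ 0.5925 -0.1779  0.062 ] [ 134.1 -130.6]
```

```bash
cat >> h.py <<'E'
BP=np.array([0.49045,-0.02104,-0.22156])
def b2w(q,z,p=None):
    p=BP if p is None else p; c,s=np.cos(p[2]),np.sin(p[2]); return np.array([p[0]+(c*q[0]-s*q[1])/1000,p[1]+(s*q[0]+c*q[1])/1000,z])
def w2b(w,p=None):
    p=BP if p is None else p; c,s=np.cos(p[2]),np.sin(p[2]); d=np.array(w)[:2]-p[:2]; return np.array([c*d[0]+s*d[1],-s*d[0]+c*d[1]])*1000
def down(a):  # tool z (jaw axis) at world angle a, tool y at a+90deg
    return R.from_matrix(np.array([[0,-np.sin(a),np.cos(a)],[0,np.cos(a),np.sin(a)],[-1,0,0]])).as_quat()
E
python3 - <<'E'
from h import *
for a in (BP[2],BP[2]+np.pi):
    for q,z in [((50,-90),.25),((-5,-120),.04),((113,99),.06),((161,45),.06)]:
        j=robot.ik(b2w(q,z),down(a)); print(round(a,2),q,None if j is None else np.round(j,2))
E
```

```text
-0.22 (50, -90) [-0.56  0.47  0.94  1.88 -0.44  1.01  0.34]
-0.22 (-5, -120) [-0.19  0.67  0.49  2.12 -0.65  0.51  0.57]
-0.22 (113, 99) [-0.51  0.8   0.51  1.74 -0.54  0.75  0.06]
-0.22 (161, 45) [-0.39  0.84  0.51  1.64 -0.53  0.8   0.14]
2.92 (50, -90) [-0.66  0.55  1.1   1.89 -0.56  1.06 -2.69]
2.92 (-5, -120) [-0.58  0.99  1.08  2.14 -1.24  0.89 -2.07]
2.92 (113, 99) [-0.02  0.74 -0.19  1.71  0.2   0.71  2.61]
2.92 (161, 45) [ 0.07  0.78 -0.17  1.61  0.18  0.76  2.73]
```

Run:
```python
from h import *
robot.movep(b2w((50,-95),.25),down(BP[2]))
pose=(robot.get_eef_pos(),robot.get_ee_rot()); m=robot.camera_model("wrist")
p,d=robot.grab_frame("wrist"); cv2.imwrite("pics/w1.png",p[:,:,::-1]); np.save("pics/w1_d.npy",d); np.savez("pics/w1.npz",p=pose[0],q=pose[1])
print(robot.get_t(),pose[0],np.round(robot.get_joint_positions(),2))
for t in("carrier","cam_post","cam","cam_nose","stop_face","follower_pad","jaw","loupe"):
    print(t,[(np.round(r["xy"],1).tolist(),round(r["conf"],2)) for r in robot.look_for("wrist",t)[:2]])
im=p[:,:,::-1].copy()
for q,h in [((200,130),.02),((-80,130),.02),((200,-180),.02),((106,45),.037),((-55,-170),.032),((-55,100),.036),((49,100),.036)]:
    u=wproj(b2w(q,h),pose,m)[0]; cv2.circle(im,tuple(int(x) for x in u),3,(0,0,255),-1); print(q,u.round(1))
cv2.imwrite("pics/w1o.png",im)
```

```text
3.9 [ 0.51867824 -0.12376488  0.24985638] [-0.56  0.47  0.94  1.88 -0.45  1.02  0.36]
carrier [([177.3, 402.5], 0.72), ([270.9, 144.5], 0.58)]
cam_post [([387.8, 73.6], 0.89)]
cam [([387.6, 67.5], 0.85)]
cam_nose [([386.5, 72.4], 0.92), ([334.0, 77.0], 0.49)]
stop_face [([349.1, 142.7], 0.62)]
follower_pad [([344.5, 76.7], 0.96)]
jaw [([334.9, 78.5], 0.79)]
loupe [([406.2, 258.0], 0.62)]
(200, 130) [468.6   9.2]
(-80, 130) [197.9   6.7]
(200, -180) [457.8 292.1]
(106, 45) [384.2  74.7]
(-55, -170) [225.3 288.8]
(-55, 100) [215.5  25.5]
(49, 100) [323.1  19.3]
```

View pics/w1o.png

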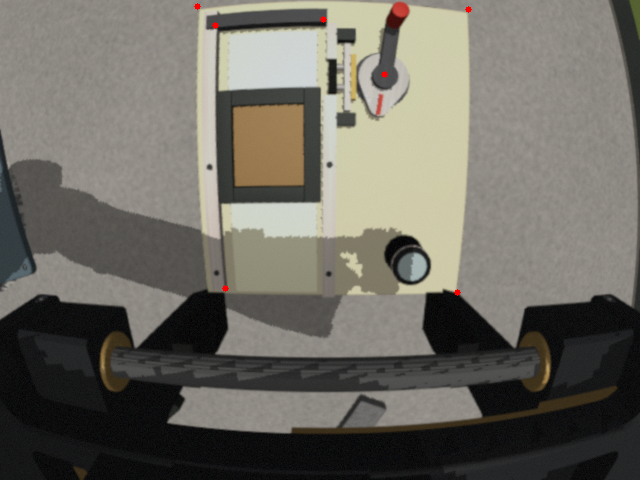

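The bed model overlays well (deck corners, cam axis at (384,75)). Enlarging to refine.

Run:
```python
import cv2
im=cv2.imread("pics/w1.png")
cv2.imwrite("pics/w1a.png",cv2.resize(im[0:140,190:380],None,fx=4,fy=4,interpolation=cv2.INTER_CUBIC))
cv2.imwrite("pics/w1b.png",cv2.resize(im[0:140,300:480],None,fx=4,fy=4,interpolation=cv2.INTER_CUBIC))
cv2.imwrite("pics/w1c.png",cv2.resize(im[165:305,190:370],None,fx=4,fy=4,interpolation=cv2.INTER_CUBIC))
```

```text
(no output)
```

View pics/w1a.png

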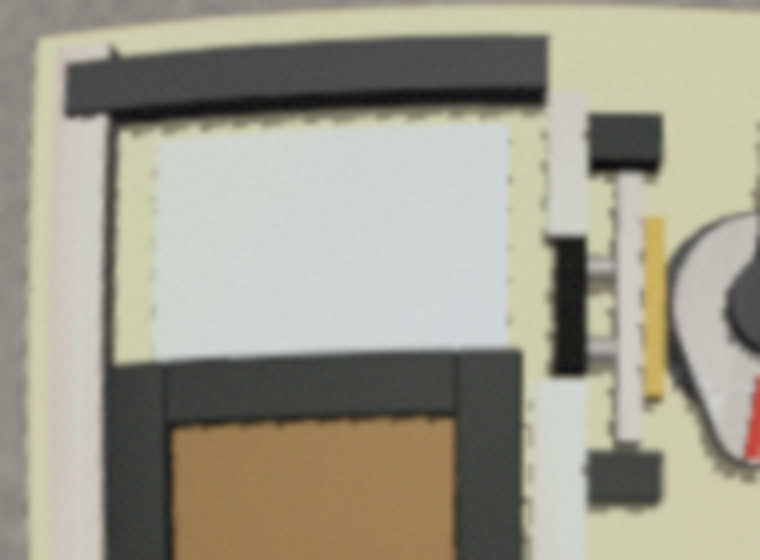

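View pics/w1b.png

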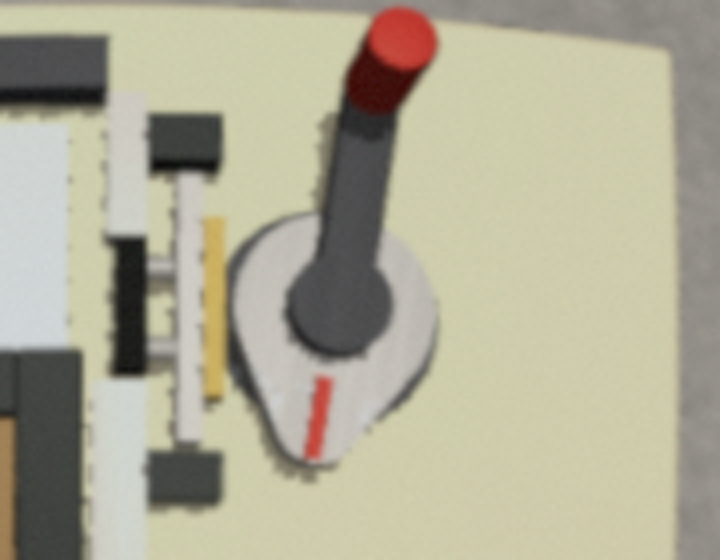

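View pics/w1c.png

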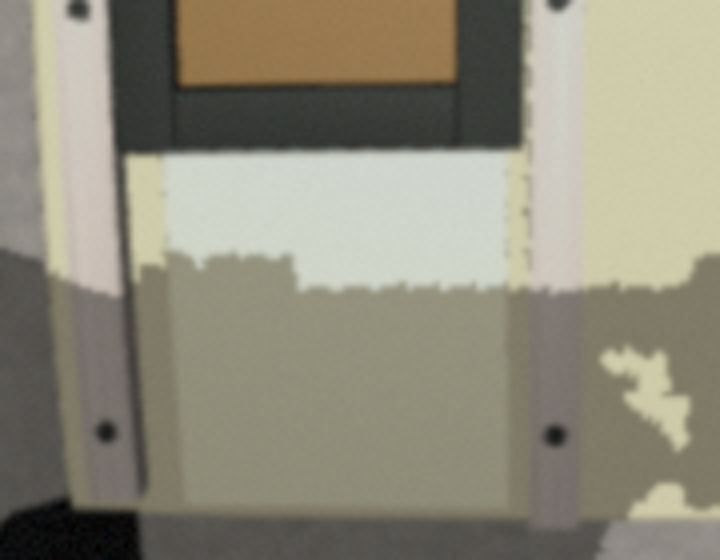

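Run:
```python
from h import *
from scipy.optimize import least_squares
z=np.load("pics/w1.npz"); pose=(z["p"],z["q"]); m=robot.camera_model("wrist")
A,B,C=np.array([190,0]),np.array([300,0]),np.array([190,165])
pts=[(B+np.array((668,50))/4,(200,130),.02),(A+np.array((38,38))/4,(-80,130),.02),(C+np.array((72,507))/4,(-80,-180),.02),
(B+np.array((341,303))/4,(106,45),.047),(A+np.array((547,93))/4,(None,100),.036),(A+np.array((66,113))/4,(None,100),.036),
(C+np.array((141,490))/4,(-55,None),.032),(C+np.array((532,480))/4,(49,None),.032),(A+np.array((112,118))/4,(-55,None),.032),(A+np.array((547,95))/4,(49,None),.032)]
def f(p):
    o=[]
    for u,q,h in pts:
        b=w2b(wplane(u,h,pose,m)[0],p)
        o+= [b[i]-q[i] for i in(0,1) if q[i] is not None]
    return np.array(o)
s=least_squares(f,BP,loss="soft_l1"); print(s.x,f(s.x).round(1)); p=s.x
for n,u,h in [("post",B+np.array((402,40))/4,.081),("nose",B+np.array((313,460))/4,.037),("hub",B+np.array((341,303))/4,.047),("tr fence",C+np.array((118,153))/4,.038),("tr guide",C+np.array((523,150))/4,.038),("ld fence",A+np.array((108,366))/4,.038),("ld guide",A+np.array((520,350))/4,.038),
 ("pad top",A+np.array((664,310))/4,.036)]:
    print(n,w2b(wplane(u,h,pose,m)[0],p).round(1))
```

```text
[ 0.49069921 -0.02393908 -0.22696081] [-3.6 -0.4  0.4 -1.3  0.9  3.3 -1.7  0.5 -1.1  0.6  0.1 -0.3  0.1  2. ]
post [112.3  99.5]
nose [99.5  9.1]
hub [104.3  45.5]
tr fence [-52.8 -75.2]
tr guide [ 46.2 -75.1]
ld fence [-52.8  33.9]
ld guide [45.1 34.1]
pad top [78.5 44.6]
```

```bash
sed -i 's/^BP=.*/BP=np.array([0.4907,-0.0236,-0.2265])/' h.py
python3 - <<'E'
from h import *
o=down(BP[2])
robot.set_gripper(.04)
robot.movep(b2w((-4,-112),.12),o)
print("low",robot.move_linear(b2w((-4,-112),.033),rate=.1,contact_N=8), robot.get_eef_pos(), robot.get_contact_force())
print("p1",robot.move_linear(b2w((-4,-35),.033),rate=.06,contact_N=15), w2b(robot.get_eef_pos()), robot.get_contact_force())
p,d=robot.grab_frame("wrist"); cv2.imwrite("pics/w2.png",p[:,:,::-1]); 
p,d=robot.grab_frame("side"); cv2.imwrite("pics/s2.png",cv2.resize(p[170:320,260:460,::-1],None,fx=4,fy=4)); print(robot.get_t())
E
```

```text
low False [ 0.46207803 -0.13199785  0.03344894] [ 1.67247983e-01 -1.52649089e-04 -1.08635885e-01]
p1 False [ -3.98099214 -34.88468199] [ 0.39639508 -1.72132359  0.9079425 ]
8.3083
```

View pics/w2.png

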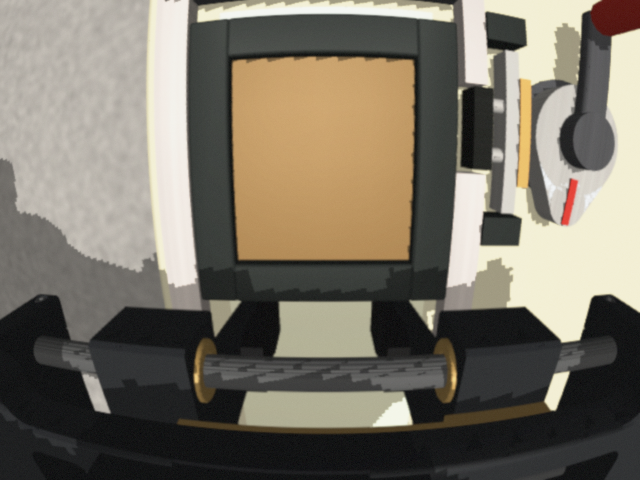

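View pics/s2.png

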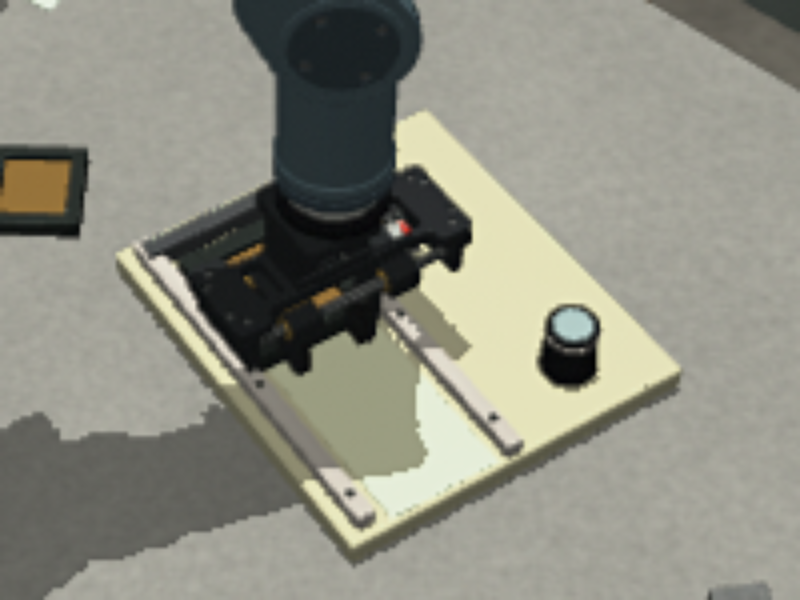

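Carrier is moving squarely with the fingers (trailing edge at row ~300, small gap to the stop at the top), contact 1.7 N. Pushing the last part slowly.

Run:
```python
from h import *
print("p2",robot.move_linear(b2w((-4,0),.033),rate=.025,contact_N=9), w2b(robot.get_eef_pos()), robot.get_contact_force())
robot.wait(.2); print(w2b(robot.get_eef_pos()), robot.get_contact_force())
p,d=robot.grab_frame("wrist"); cv2.imwrite("pics/w3.png",p[:,:,::-1]); print(robot.get_t())
```

```text
p2 True [ -3.95196126 -20.9953454 ] [ 0.06611656 -1.26475587  0.20985862]
[ -4.20867388 -21.48647961] [-0.21766453  0.04735198  0.7915161 ]
9.3
```

View pics/w3.png

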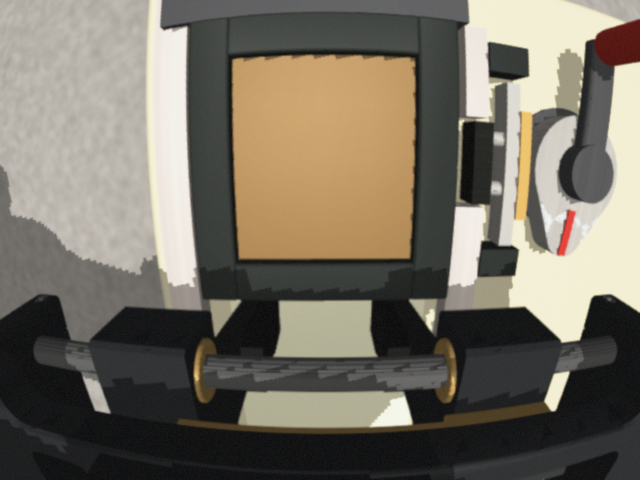

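Run:
```python
from h import *
print("p3",robot.move_linear(b2w((-4,-8),.033),rate=.02,contact_N=14), w2b(robot.get_eef_pos()), robot.get_contact_force())
robot.wait(.1); e=w2b(robot.get_eef_pos()); print(e)
# retreat back, lift, then view pose
robot.move_linear(b2w((-4,-45),.034),rate=.1)
robot.move_linear(b2w((-4,-60),.2),rate=.25)
pose=(robot.get_eef_pos(),robot.get_ee_rot()); m=robot.camera_model("wrist")
p,d=robot.grab_frame("wrist"); np.savez("pics/w4.npz",p=pose[0],q=pose[1]); print(robot.get_t())
im=p[:,:,::-1].copy(); cv2.imwrite("pics/w4.png",im)
cv2.imwrite("pics/w4a.png",cv2.resize(im[0:200,210:470],None,fx=3,fy=3,interpolation=cv2.INTER_CUBIC))
```

```text
p3 True [ -4.34555499 -21.07058374] [ 0.92725033 -1.58679516  0.85162799]
[ -4.3544817  -21.08344417]
11.0667
```

View pics/w4a.png

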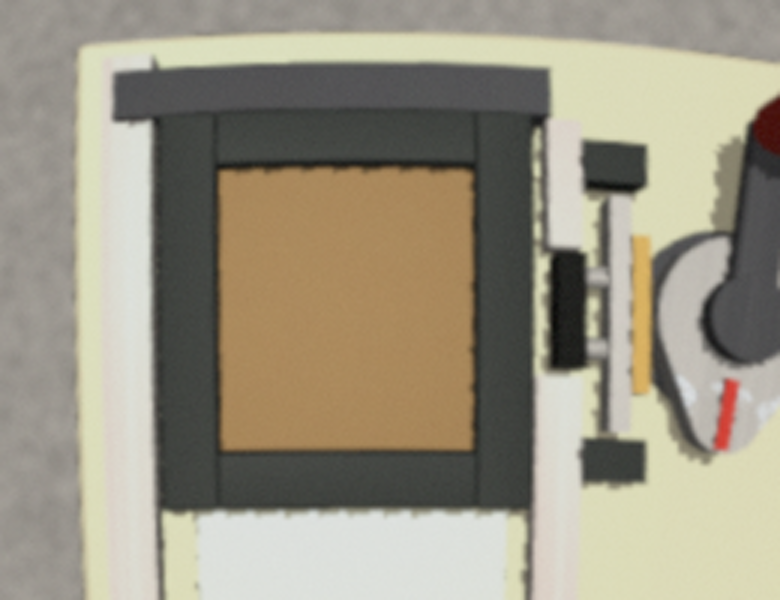

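Run:
```python
from h import *
z=np.load("pics/w4.npz"); pose=(z["p"],z["q"]); m=robot.camera_model("wrist")
A=np.array([210,0])
for n,u,h in [("tr fence",(162,511),.038),("tr guide",(528,509),.038),("deck -80,130",(82,45),.02),("hub",(748,316),.047),("stop l",(116,120),.036),("stop r",(549,112),.036),("nose",(722,450),.037),("fence(-55)",(155,590),.032)]:
    print(n,w2b(wplane(A+np.array(u)/3,h,pose,m)[0]).round(1))
```

```text
tr fence [-53.4  -9.5]
tr guide [45.  -9.2]
deck -80,130 [-79.1 128.9]
hub [103.   45.9]
stop l [-65.4  99.6]
stop r [ 50.9 101.1]
nose [99.8  8.9]
fence(-55) [-57. -32.]
```

Carrier is home against the stop: trailing edge seen at bed y ≈ −9.4 (expected −10), and a second push at 14 N gave no further movement. Now I cage the red post with the fingers, jaw axis tangential.

```bash
cat >> h.py <<'E'
AX=np.array([105.5,45.3])
def ppose(phi,z=.060,r=55):
    return b2w(AX+r*np.array([np.cos(phi),np.sin(phi)]),z), down(BP[2]+phi-np.pi/2)
E
python3 - <<'E'
from h import *
ph=np.deg2rad(82.6)
robot.set_gripper(.038)
p,o=ppose(ph,.15); 
for f in (82.6,60,40,20,0): j=robot.ik(*ppose(np.deg2rad(f))); print(f,None if j is None else np.round(j,2))
robot.movep(p,o)
pose=(robot.get_eef_pos(),robot.get_ee_rot())
im,d=robot.grab_frame("wrist"); cv2.imwrite("pics/w5.png",im[:,:,::-1]); print(robot.get_t())
im,d=robot.grab_frame("side"); cv2.imwrite("pics/s5.png",cv2.resize(im[150:300,270:470,::-1],None,fx=4,fy=4,interpolation=cv2.INTER_CUBIC))
print(robot.get_contact_force())
E
```

```text
82.6 [-0.64  0.88  0.74  1.75 -0.78  0.83  0.11]
60 [-0.66  0.95  0.83  1.7  -0.87  0.91 -0.21]
40 [-0.67  1.    0.91  1.67 -0.95  0.97 -0.5 ]
20 [-0.67  1.05  0.98  1.66 -1.01  1.02 -0.78]
0 [-0.67  1.1   1.05  1.66 -1.08  1.07 -1.07]
12.1917
[-0.89855412  0.52490583 -0.08010348]
```

View pics/w5.png

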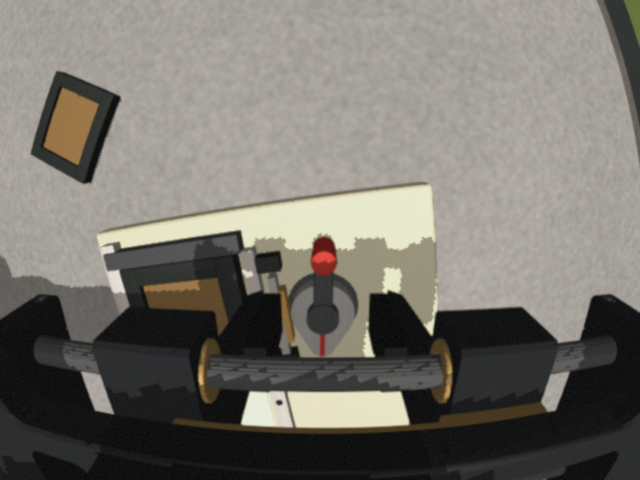

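View pics/s5.png

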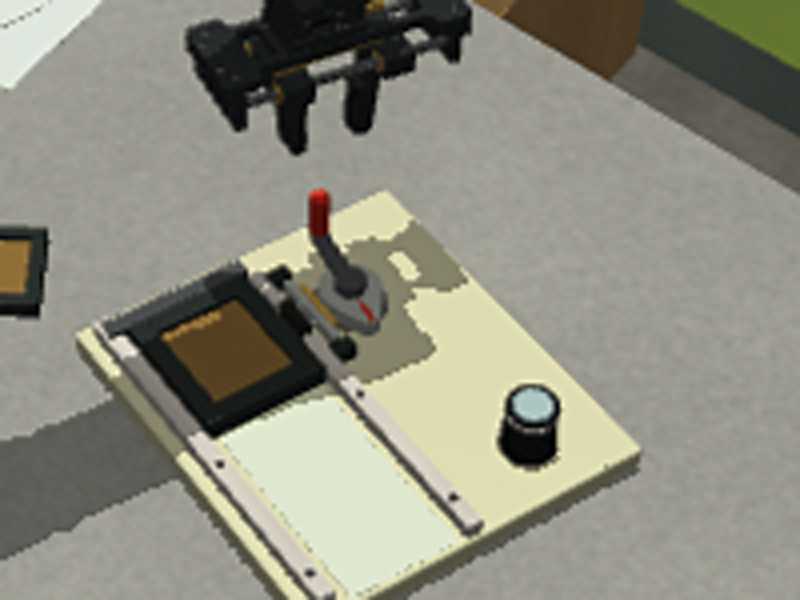

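Post (323,262) lies on the jaw centre line. Carrier is still home. Descending and turning.

Run:
```python
from h import *
m=robot.camera_model("wrist"); pose=(robot.get_eef_pos(),robot.get_ee_rot())
b=w2b(wplane((323,263),.081,pose,m)[0]); print("post",b, "tcp",w2b(pose[0]))
ph=np.deg2rad(82.6)
if np.hypot(*(b-w2b(pose[0])))<6:
    print(robot.move_linear(ppose(ph)[0],rate=.12,contact_N=6),robot.get_eef_pos())
    robot.set_gripper(.020,30); print(robot.get_gripper_width(),robot.get_contact_force())
    for f in (75,65,55,45,35):
        p,o=ppose(np.deg2rad(f)); r=robot.move_linear(p,rate=.08,orientation=o,contact_N=25)
        print(f,r,robot.get_contact_force().round(1))
        if r: break
    print(robot.get_t())
im,d=robot.grab_frame("wrist"); cv2.imwrite("pics/w6.png",im[:,:,::-1])
im,d=robot.grab_frame("side"); cv2.imwrite("pics/s6.png",cv2.resize(im[150:300,270:470,::-1],None,fx=4,fy=4,interpolation=cv2.INTER_CUBIC))
```

```text
post [112.20823435 100.36761717] tcp [112.47001216  97.37887149]
False [0.62339023 0.04820433 0.06065497]
0.020115611526727334 [-0.65210522 -0.35937105 -0.55904388]
75 False [ 0.  -0.1  0.4]
65 False [-0.2 -0.  -0.3]
55 False [ 0.7  0.2 -0.2]
45 False [-1.7  1.1  0.3]
35 False [-1.5  3.3 -0.4]
15.1833
```

View pics/w6.png

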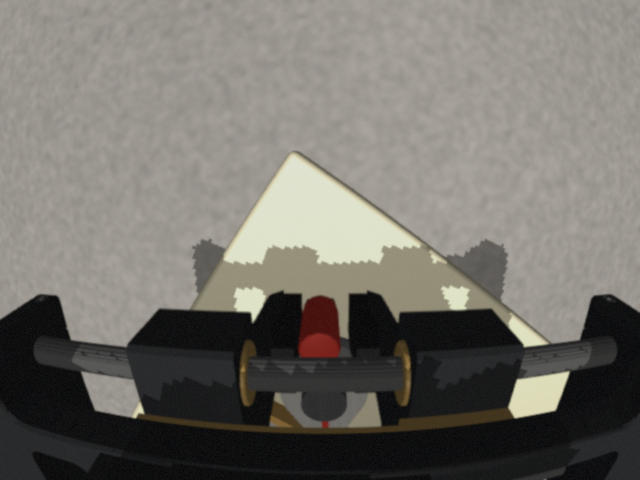

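View pics/s6.png

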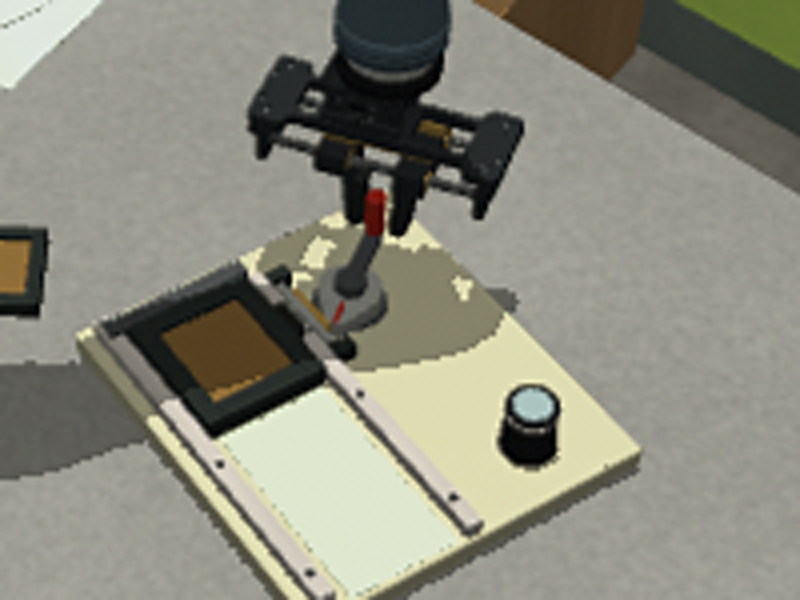

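The cam is following: post caged, nose (red line) coming round onto the pad, forces ≤4 N. Continuing to the end.

Run:
```python
from h import *
for f in (25,15,7,0):
    p,o=ppose(np.deg2rad(f)); r=robot.move_linear(p,rate=.07,orientation=o,contact_N=30)
    e=w2b(robot.get_eef_pos())-AX
    print(f,r,robot.get_contact_force().round(1),"phi meas",np.rad2deg(np.arctan2(e[1],e[0])).round(1),np.hypot(*e).round(1))
    if r: break
robot.set_gripper(.015,8); robot.wait(.2)
e=w2b(robot.get_eef_pos())-AX; print(robot.get_gripper_width(),robot.get_contact_force().round(1),np.rad2deg(np.arctan2(e[1],e[0])),np.hypot(*e),robot.get_t())
im,d=robot.grab_frame("scene"); cv2.imwrite("pics/c7.png",cv2.resize(im[235:365,180:380,::-1],None,fx=4,fy=4,interpolation=cv2.INTER_CUBIC))
```

```text
25 False [-2.5  3.7  0.7] phi meas 25.7 54.8
15 False [-2.9  4.4  0.9] phi meas 15.8 54.8
7 False [-4.   5.3  0.9] phi meas 8.3 54.7
0 False [-1.5  5.4  1. ] phi meas 1.6 54.7
0.015665703389389652 [-2.   5.9  0.3] 2.5014739928598235 54.87681674757425 16.95
```

View pics/c7.png

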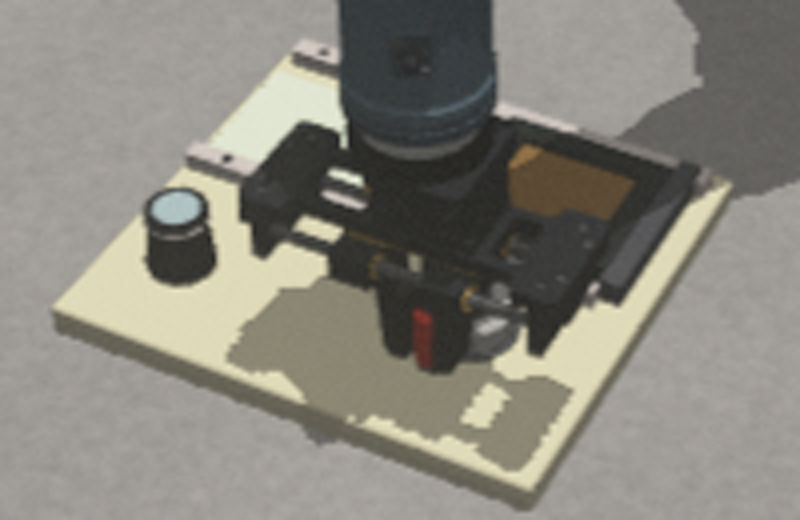

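Run:
```python
from h import *
for f in (-2.3,):
    p,o=ppose(np.deg2rad(f)); r=robot.move_linear(p,rate=.04,orientation=o,contact_N=30)
robot.wait(.2)
e=w2b(robot.get_eef_pos())-AX; print(r,robot.get_contact_force().round(1),np.rad2deg(np.arctan2(e[1],e[0])),np.hypot(*e))
robot.set_gripper(.036); robot.wait(.1)
q=robot.get_eef_pos(); robot.move_linear([q[0],q[1],.15],rate=.2)
# view: back to bed-aligned pose above
robot.movep(b2w((70,-60),.2),down(BP[2]))
pose=(robot.get_eef_pos(),robot.get_ee_rot()); m=robot.camera_model("wrist")
p,d=robot.grab_frame("wrist"); np.savez("pics/w8.npz",p=pose[0],q=pose[1]); print(robot.get_t())
im=p[:,:,::-1].copy(); cv2.imwrite("pics/w8.png",im)
cv2.imwrite("pics/w8a.png",cv2.resize(im[20:220,150:410],None,fx=3,fy=3,interpolation=cv2.INTER_CUBIC))
cv2.imwrite("pics/w8b.png",cv2.resize(im[40:170,270:430],None,fx=5,fy=4.6,interpolation=cv2.INTER_CUBIC)) if False else cv2.imwrite("pics/w8b.png",cv2.resize(im[50:170,270:430],None,fx=5,fy=5,interpolation=cv2.INTER_CUBIC))
```

```text
False [-1.   5.7 -0.2] -0.003706666539779757 54.90364119035635
20.0667
```

View pics/w8.png

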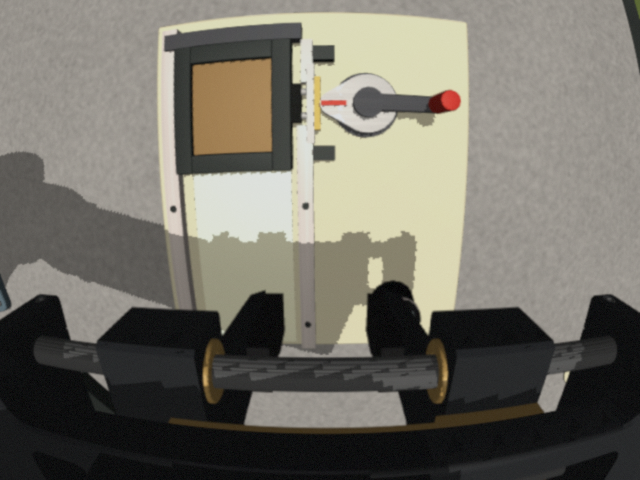

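View pics/w8b.png

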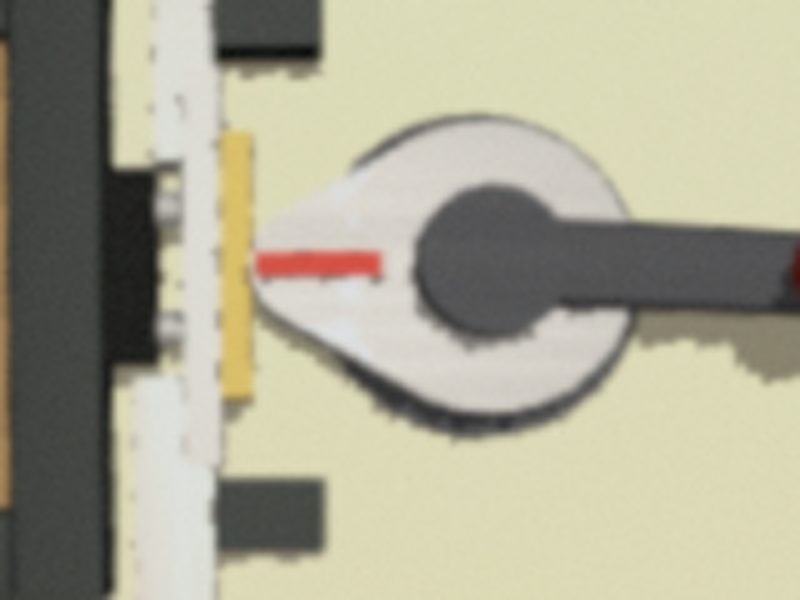

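Nose (red line tip ~ (321,103)) sits mid-pad, the jaw touches the carrier, and the carrier is against the fence and the stop. Measuring the angle.

```bash
python3 - <<'E'
from h import *
z=np.load("pics/w8.npz"); pose=(z["p"],z["q"]); m=robot.camera_model("wrist")
im=cv2.imread("pics/w8.png")
hsv=cv2.cvtColor(im,cv2.COLOR_BGR2HSV); red=((hsv[...,0]<8)|(hsv[...,0]>172))&(hsv[...,1]>130)&(hsv[...,2]>90)
red[:, :315]=0; red[:, 352:]=0; red[:90]=0; red[115:]=0
v,u=np.nonzero(red); w=wplane(np.c_[u,v],.037,pose,m); b=np.array([w2b(x) for x in w]); c=b-b.mean(0)
d=np.linalg.svd(c)[2][0]; print("n",len(u),"line deg",np.rad2deg(np.arctan2(d[1],d[0])),b.mean(0))
A=np.array([270,50]); W=lambda u,h:w2b(wplane(A+np.array(u)/5,h,pose,m)[0])
for n,u,h in [("nose",(257,265),.037),("hub",(490,260),.045),("pad t",(253,135),.036),("pad b",(253,398),.036)]: print(n,W(u,h).round(1))
print("post",w2b(wplane((452,100),.081,pose,m)[0]).round(1))
for n,u in [("tr fence",(178,171)),("tr guide",(291,170)),("deck",None)]:
    if u: print(n,w2b(wplane(u,.038,pose,m)[0]).round(1))
E
python3 - <<'E'
import cv2
im=cv2.imread("pics/w8.png"); cv2.imwrite("pics/w8c.png",cv2.resize(im[15:190,150:320],None,fx=4,fy=3.4,interpolation=cv2.INTER_CUBIC))
E
```

```text
n 91 line deg 0.7322979028219696 [76.98428326 45.58895926]
nose [67.8 45.1]
hub [104.   45.5]
pad t [67.2 66.8]
pad b [67.1 23.6]
post [159.9  46.4]
tr fence [-53.7  -6.2]
tr guide [43.2 -8.9]
```

View pics/w8c.png

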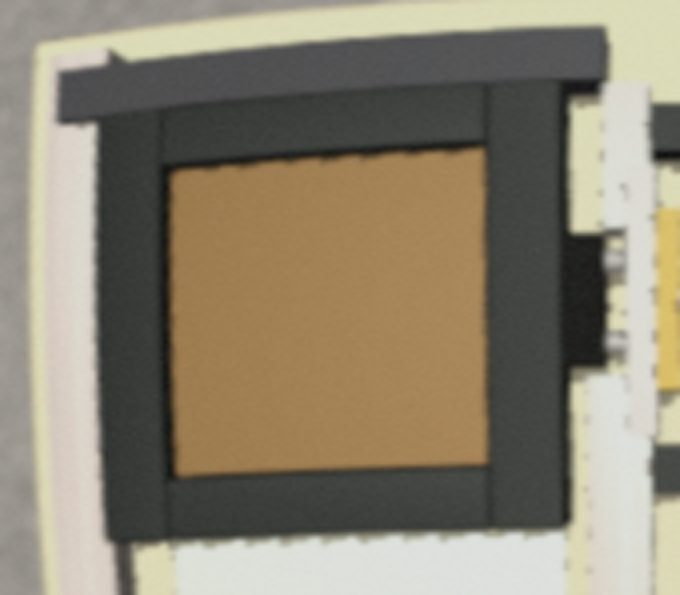

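Run:
```python
from h import *
z=np.load("pics/w8.npz"); pose=(z["p"],z["q"]); m=robot.camera_model("wrist")
W=lambda u,h:w2b(wplane(np.array([150,15])+np.array(u)/np.array([4,3.4]),h,pose,m)[0]).round(1)
for n,u,h in [("tr f",(110,541),.038),("tr g",(569,525),.038),("ld f",(100,119),.038),("ld g",(562,82),.038),("stop l",(60,122),.036),("stop r",(605,80),.036),("fence",(97,200),.032),("fence2",(115,560),.032),("deck c",(37,45),.02)]: print(n,W(u,h))
# finer view from the side of the stop: tool turned so the camera looks along -y
q=robot.ik(b2w((0,190),.2),down(BP[2]+np.pi)); print(q)
q=robot.ik(b2w((0,60),.2),down(BP[2]+np.pi)); print(q)
```

```text
tr f [-54.4  -8.9]
tr g [44.2 -8.4]
ld f [-54.9  98.8]
ld g [43.3 99.1]
stop l [-65.3  99.9]
stop r [ 51.7 100. ]
fence [-57.7  78.8]
fence2 [-56.  -14.2]
deck c [-79.3 128.1]
[-0.49529496  0.43754707  0.1555676   1.83756396 -0.08578709  0.87294108
  2.61611767]
[ 0.54176232  0.5087736  -0.89544629  1.92102604  0.48821577  0.94506047
  2.32670329]
```

Run:
```python
from h import *
robot.movep(b2w((20,75),.18),down(BP[2]))
pose=(robot.get_eef_pos(),robot.get_ee_rot()); m=robot.camera_model("wrist")
p,d=robot.grab_frame("wrist"); print(robot.get_t())
np.savez("pics/w9.npz",p=pose[0],q=pose[1])
im=p[:,:,::-1].copy(); cv2.imwrite("pics/w9.png",im)
u=wproj([b2w((-55,100),.036),b2w((49,100),.036)],pose,m); print(u)
r0=int(u[:,1].min())-30; cv2.imwrite("pics/w9a.png",cv2.resize(im[r0:r0+100,max(0,int(u[0,0])-25):int(u[1,0])+25],(800,500),interpolation=cv2.INTER_CUBIC))
```

```text
20.75
[[228.53623131 206.12149789]
 [361.68224206 205.19507491]]
```

View pics/w9.png

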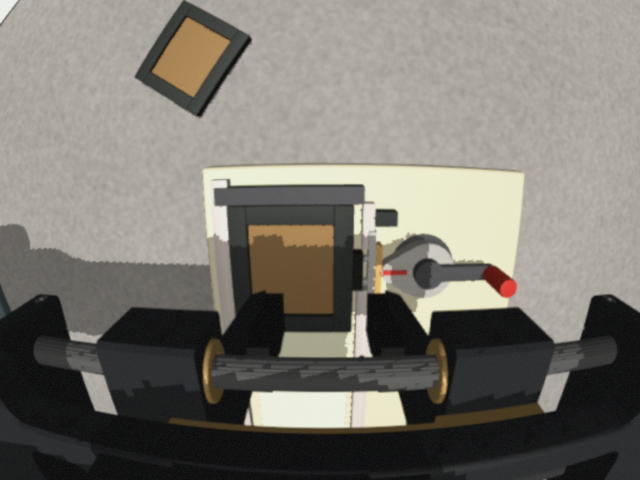

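View pics/w9a.png

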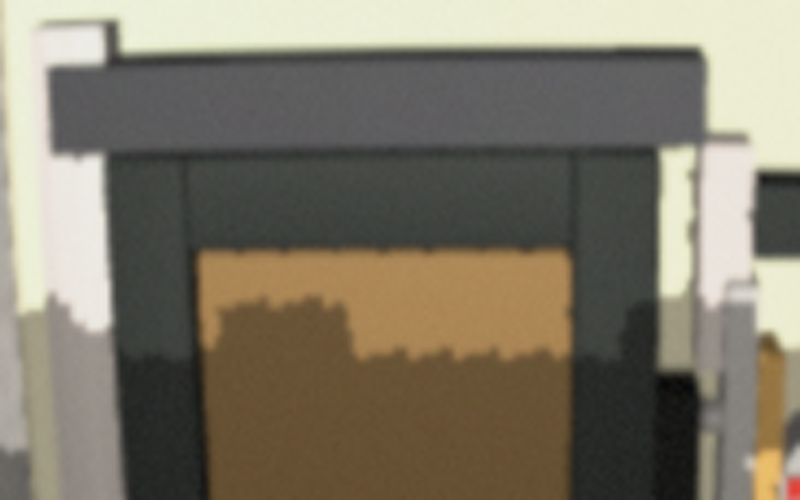

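Run:
```python
from h import *
robot.movep(b2w((20,75),.26),down(BP[2]))
for c in("scene","side"):
    im,d=robot.grab_frame(c)
    a=cv2.imread(f"pics/{c}0.png")
    for t in("loupe","slidebox","brush"): print(c,t,[np.round(r["xy"],0).tolist() for r in robot.look_for(c,t)[:1]])
    cv2.imwrite(f"pics/{c}_end.png",im[:,:,::-1])
print(robot.get_t(),robot.get_contact_force().round(1)); robot.job_done()
```

```text
scene loupe [[223.0, 292.0]]
scene slidebox [[485.0, 322.0]]
scene brush [[148.0, 258.0]]
side loupe [[402.0, 256.0]]
side slidebox [[244.0, 168.0]]
side brush [[365.0, 253.0]]
21.5667 [-0.  -0.1  0.2]
the job is handed in; nothing more can be done
```

View pics/side_end.png

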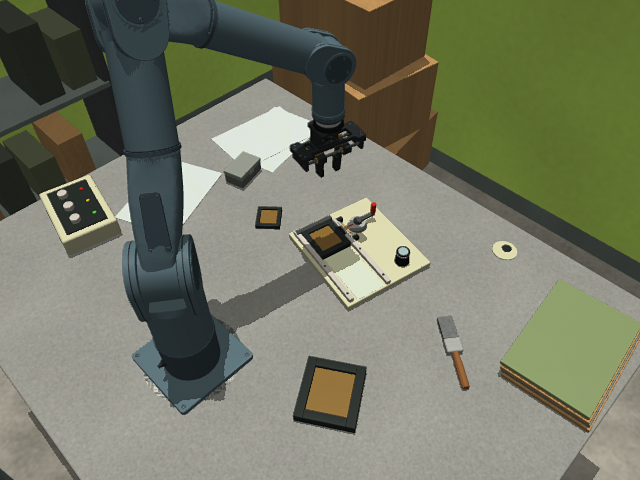

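The job is done and handed in at 21.6 s. The middle-sized carrier is home against the end stop, the cam's high point is on the brass pad, and the jaw touches the carrier.

- **Carrier:** I pushed it along the channel with two fingers on its trailing edge. A second push, stopped at a 14 N contact limit, moved it no further. After clamping, its centre measured about y = 45 mm, and a view from above the stop showed no gap. It rests against the fence.
- **Cam:** I turned it clockwise with the fingers around the post, with forces under 8 N. The nose line measured within about 1° of square to the pad and meets it at mid-width. The pad has moved about 12 mm, as expected.
- **Other things:** The loupe, brush and grey box look unmoved in the last pictures, and the arm is clear of everything with no contact force.

Some checks disagreed slightly. Single wrist-camera measurements scattered by 1–2 mm: the carrier's leading edge read about 1 mm short of the stop, but its length also read about 2 mm short in that picture. In the last side picture the network marked the brush on the bed, a false hit; the picture shows the brush where it was. It also put the grey box 6 pixels from its first position in the scene view, but at the same pixel in the side view. I did not measure the clamping force directly.

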